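Rake two loose key-steel bars into parallel rows against a stop block

ROBOT

A 7-joint arm with a two-finger parallel gripper is mounted at the origin on a cart in front of the work surface, level with it; the furniture and walls round the work are solid. World frame = base frame: x ahead of the robot, y to its left, z up, the work surface at z = 0. Lengths are in m, angles in rad, forces in N, time in s.
With the tool pointing down it reaches from about 0.425 to 0.875 m from the base axis. Payload 9.9 kg.
Tool frame: the origin (TCP) lies at the very end of the fingers, on their centre line; the grasp point (between the pads) lies 19 mm behind it; z points along the fingers, y is the line along which they close (so a half turn about z gives the same grasp; the last joint's range is limited). The gripper opens to 85 mm and grips with 20 to 120 N. Pads are 22 mm wide; open, the fingers measure 114 mm over their backs; the gripper's body (76 mm by 85 mm) begins 54 mm behind the grasp point. The pads swing forward as they close: fully open they stand 13 mm farther back than shut.
Start: joints at [-1.203, 0.576, 0.025, 1.437, -0.015, 1.129, -0.057], TCP at [0.295, 0.607, 0.231] pointing down, gripper open.
Joint ranges: [-2.76, 2.76], [-0.34, 2.15], [-1.52, 1.57], [0.19, 2.46], [-1.09, 4.23], [0.17, 1.99], [-2.82, 2.82]. Speed limits (rad/s): [2.22, 2.22, 3.01, 3.01, 3.14, 3.14, 3.14].

INTERFACE

Orientations are given as a unit quaternion [w, x, y, z].
In Python, from station import * gives the robot as it stands. The module is installed in compiled form; this text tells all that it offers.
- The arm moves only by the tool carry_out, never from a script. Its argument "commands" is a list that holds one entry, the list of rows, each a list of 5 numbers: the shift along the tool's x, y, z in m, then the turn about the tool's z in rad, then the opening, from -1 (shut) to 1 (fully open). A call has exactly 10 rows; each row is the pose to reach, as a shift and turn from the pose commanded when the call began, along the tool's axes at that moment; what a row does not reach only later rows make up. A row lasts 1/10 s, in which the tool goes at most 50 mm and 8.59 degrees, less where a joint would pass 70% of its speed; a pose out of reach is approached as far as the arm can. A call with a gripper value outside its range is refused whole. The fingers move at their own pace and stop on an object; "squeeze" is the grip in N (left out, the last holds). Time passes only in rows, so rows that repeat a pose let the fingers close, or fill a call up. It gives the time, the measured TCP pose, the force, the opening and the grip force at its end, in the units of the state.
- read_state(): the state, without advancing time (a new reading comes with each control period).
- snapshot(name): name is "scene" or "top" or "wrist"; returns the picture (420x560x3 uint8, red, green, blue); there is no depth.
- camera_model(name): a dict with "camera_matrix" (3x3 intrinsics, pixels), "camera_from_world" (4x4, takes a point from world to camera coordinates); the wrist camera has in their place "T_tool_cam" (4x4, takes a point from camera to tool coordinates, whose origin is the TCP and whose axes are the flange's). Camera axes: x right, y up, looking along -z (the intrinsics and any distortion apply to the point x, -y, -z); pixel columns grow to the right and rows downward; lengths in m; the calibration is good to about 2 mm. A picture is of the moment at which its call begins: read the wrist's pose just before it. camera_model takes no time and is no camera call.
- sign_off(): hands the job in; it is judged then, once.
The state is a dict: "time_s": time; "joints": joint angles; "joint_vel": joint speeds; "joint_torque": joint torques, N m; "eef_pos": TCP position; "tool_rot": TCP orientation; "wrist_force": force on the tool from outside, world axes, zero at the start; "torque": the same for the moment, N m; "finger_gap": finger opening in m; "gripper_force": force on a finger pad.
Only numpy, scipy, OpenCV 4.12 (cv2) and the standard library are available. Lean on these libraries where they do the work, as an engineer would, in place of code of your own. Each camera call takes 0.05 s, during which the arm holds its last target. There are 200 camera calls.

TASK

Take the hand rake by its upright grip and, with its tines, rake the two loose square steel bars up against the long side of the wooden stop block that faces them, so that they lie flat on the bench in two rows, one close behind the other, both parallel to the block and within its length. Do not touch the bars with the gripper; leave the rake standing on the bench.

Things in the scene. Friction and masses are not known exactly. Their poses are not given: they have to be found in the camera images.
- rake_grip (a point): hand rake, 0.3 kg: aluminium plate 60 (x) by 132 mm (y), 18 to 28 mm above the bench, on 7 dark tines along its front (+x) and two rear feet; black upright grip, 24 x 24 mm, sides along x and y, up to 78 mm. Point: on the grip axis over the plate centre, 55 mm above the bench. x: the way it pushes, the tine row (128 mm, gaps 12 mm) has its front 29 mm ahead of the point, the plate 30 mm; z up
- bar_1_center (a point): one of two alike plain square steel bars, 14 x 14 mm in section and 90 mm long, lying flat and loose on the bench, about 0.14 kg; this point is the bar's centre, 7 mm above the bench; its y axis runs along the bar, its z axis is up
- bar_2_center (a point): one of two alike plain square steel bars, 14 x 14 mm in section and 90 mm long, lying flat and loose on the bench, about 0.14 kg; this point is the bar's centre, 7 mm above the bench; its y axis runs along the bar, its z axis is up
- stop_block: the wooden stop block, a plain rectangular offcut 50 mm wide (its x) by 200 mm long (its y) by 30 mm high, fixed to the bench. Its origin is the centre of its underside, on the bench; its +x points out of the long side that faces the bars and the rake, and that face lies 25 mm from the origin

How it is judged:
On the way:
1. the rake pushes a bar ((contact force between rake and bar_1 above 0.15 N or contact force between rake and bar_2 above 0.15 N)), for 0.1 s.
At the end, for the whole second after the job is handed in: both bars lie flat on the bench along the face of the block that faces them, centres at most 37 mm out from it (touching rows: 7 and 21 mm) and within 90 mm of its middle along its length, each parallel to it within 10 degrees; the rake stands upright on the bench (x of bar_1_center in the frame of stop_block between 0.02 and 0.062 m and y of bar_1_center in the frame of stop_block between -0.09 and 0.09 m and height (world z) of each of bar_1_center, bar_2_center below 0.012 m and angle between the y axis of each of bar_1_center, bar_2_center and the y axis of stop_block, either way round below 0.175 rad and x of bar_2_center in the frame of stop_block between 0.02 and 0.062 m and y of bar_2_center in the frame of stop_block between -0.09 and 0.09 m and angle between rake_grip's own z axis and vertical below 0.17 rad and height (world z) of rake_grip below 0.065 m).
It fails at once if the gripper or arm touches a bar (contact force between any of the fingers, the arm and bar_1 above 0.5 N or contact force between any of the fingers, the arm and bar_2 above 0.5 N).
It also fails if it takes over 42 s, if anything falls off the work surface, if the arm or the gripper's body presses on something with over 40 N, if the wrist force passes 120 N, or if a joint passes its speed limit or range.

## Working session

There is one attempt and no reset: what is moved stays moved. The work goes in short steps, Python scripts to look and compute and a tool call to move; the robot and the scene stay as the last step left them, time stands still between calls to the robot, and variables do not carry over. Pictures are saved under pics/ and viewed, at most 10 in all, crops included, and the job is handed in when it is done.

Besides the shell and the picture viewer there is one more tool, called after "Request:" by a JSON object that holds its "fn" and its "kwargs". carry_out: Moves the arm, as the interface text tells. Its arguments: {"type":"object","properties":{"commands":{"type":"array"},"squeeze":{"type":"number"}},"required":["commands"]}

```bash
mkdir -p pics
python3 - <<'E'
from station import *
import cv2, numpy as np
s=read_state(); print({k:np.round(v,3).tolist() for k,v in s.items()})
ims=[]
for n in("scene","top"):
    im=snapshot(n); np.save(f"pics/{n}0.npy",im); cv2.imwrite(f"pics/{n}0.png",im[:,:,::-1])
    m=camera_model(n); print(n,{k:np.round(v,4).tolist() if not isinstance(v,str) else v for k,v in m.items()})
print({k:np.round(v,4).tolist() for k,v in camera_model("wrist").items()})
E
```

```text
{'time_s': 0.0, 'joints': [-1.203, 0.577, 0.025, 1.438, -0.015, 1.129, -0.057], 'joint_vel': [-0.002, 0.001, 0.002, -0.0, 0.0, -0.0, 0.002], 'joint_torque': [-0.0, -76.574, 2.25, -28.598, 0.015, 0.013, -0.0], 'eef_pos': [0.294, 0.607, 0.23], 'tool_rot': [-0.0, 0.224, 0.975, -0.001], 'wrist_force': [-0.327, 0.009, 0.171], 'torque': [-0.012, -0.009, -0.01], 'gripper_force': 0.0, 'finger_gap': 0.085}
scene {'camera_matrix': [[501.4098, 0.0, 278.0756], [0.0, 501.4098, 213.8509], [0.0, 0.0, 1.0]], 'camera_from_world': [[0.859, -0.5119, 0.01, -0.3705], [0.3834, 0.6561, 0.65, -0.2433], [-0.3393, -0.5545, 0.7599, -0.7389], [0.0, 0.0, 0.0, 1.0]]}
top {'camera_matrix': [[480.5125, 0.0, 276.2823], [0.0, 480.5125, 205.3326], [0.0, 0.0, 1.0]], 'camera_from_world': [[0.0049, -0.9995, 0.0315, 0.0166], [0.9907, 0.0091, 0.1356, -0.4963], [-0.1359, 0.0305, 0.9903, -0.8498], [0.0, 0.0, 0.0, 1.0]]}
{'camera_matrix': [[347.2792, 0.0, 282.5956], [0.0, 347.2792, 210.7137], [0.0, 0.0, 1.0]], 'T_tool_cam': [[-0.0024, 0.9502, 0.3118, 0.081], [1.0, 0.0021, 0.0013, 0.0002], [0.0006, 0.3118, -0.9502, -0.1427], [0.0, 0.0, 0.0, 1.0]]}
```

View pics/top0.png

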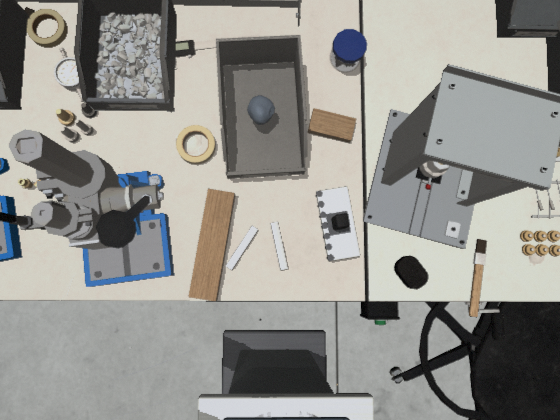

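View pics/scene0.png

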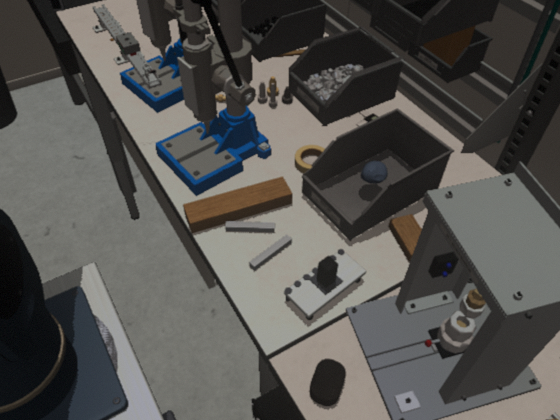

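The top view shows the block at about (212,245), bars at (243,248) and (280,246), and the rake at (338,223) with its grip at (340,221) and tines to the left. The arm has to push roughly along +y. The scene view agrees.

```bash
cat > h.py <<'E'
import numpy as np, cv2
from station import *
def to_plane(n,uv,z,im=None):
    m=camera_model(n);K=m["camera_matrix"];T=np.array(m["camera_from_world"])
    uv=np.atleast_2d(uv).astype(float)
    d=np.c_[uv,np.ones(len(uv))]@np.linalg.inv(K).T*[1,-1,-1]
    R=T[:3,:3];C=-R.T@T[:3,3];w=d@R
    return C+w*((z-C[2])/w[:,2])[:,None]
def rects(mask,n,z,roi,amin=100):
    x0,y0,x1,y1=roi;m=np.zeros_like(mask);m[y0:y1,x0:x1]=mask[y0:y1,x0:x1]
    out=[]
    for c in cv2.findContours(m,cv2.RETR_EXTERNAL,cv2.CHAIN_APPROX_NONE)[0]:
        if cv2.contourArea(c)<amin: continue
        w=to_plane(n,c[:,0,:],z)[:,:2]*1000
        (cx,cy),(a,b),th=cv2.minAreaRect(w.astype(np.float32))
        if a>b: th-=90   # direction of width side -> long axis
        # angle of long axis
        ang=(th+90 if True else th)
        out.append((np.round(c[:,0].mean(0)),round(cx,1),round(cy,1),round(min(a,b),1),round(max(a,b),1),round((ang)%180,1)))
    return out
E
python3 - <<'E'
from h import *
im=np.load("pics/top0.npy");hsv=cv2.cvtColor(im,cv2.COLOR_RGB2HSV)
for p in [(243,248),(280,246),(262,260),(335,195),(338,250),(340,221),(212,245),(300,200)]: print(p,im[p[1],p[0]],hsv[p[1],p[0]])
S=hsv[:,:,1].astype(int);V=hsv[:,:,2]
white=((S<18)&(V>190)).astype(np.uint8)
wood=((S>75)&(V>60)).astype(np.uint8)
roi=(180,180,362,302)
print("bars",rects(white,"top",.014,roi))
print("plate",rects(white,"top",.028,roi))
print("wood",rects(wood,"top",.030,roi))
blk=(V<60).astype(np.uint8);print("grip",rects(blk,"top",.078,(328,205,355,238),30))
big=cv2.resize(im[180:302,185:365,::-1],None,fx=4.4,fy=4.4,interpolation=cv2.INTER_CUBIC)
cv2.imwrite("pics/crop.png",big)
print(to_plane("top",[[243,300]],0))
E
```

```text
(243, 248) [213 215 219] [110   7 219]
(280, 246) [215 217 215] [ 60   2 217]
(262, 260) [213 208 196] [ 21  20 213]
(335, 195) [214 217 222] [109   9 222]
(338, 250) [214 216 221] [111   8 221]
(340, 221) [46 44 44] [ 0 11 46]
(212, 245) [166 134 104] [ 15  95 166]
(300, 200) [214 206 193] [ 19  25 214]
bars [(array([241., 247.]), 420.6, 84.4, 14.0, 91.0, 147.9), (array([279., 245.]), 424.8, 15.4, 14.5, 90.9, 12.2), (array([340., 223.]), 467.7, -96.3, 59.4, 133.7, 9.7)]
plate [(array([241., 247.]), 419.9, 83.8, 13.8, 89.5, 147.9), (array([279., 245.]), 424.1, 15.9, 14.3, 89.5, 12.2), (array([340., 223.]), 466.2, -94.1, 58.5, 131.6, 9.7)]
wood [(array([211., 245.]), 425.1, 137.2, 49.8, 198.5, 171.3)]
grip [(array([340., 222.]), 461.2, -89.4, 28.9, 30.1, 8.6)]
[[0.32294735 0.07990965 0.        ]]
```

View pics/crop.png

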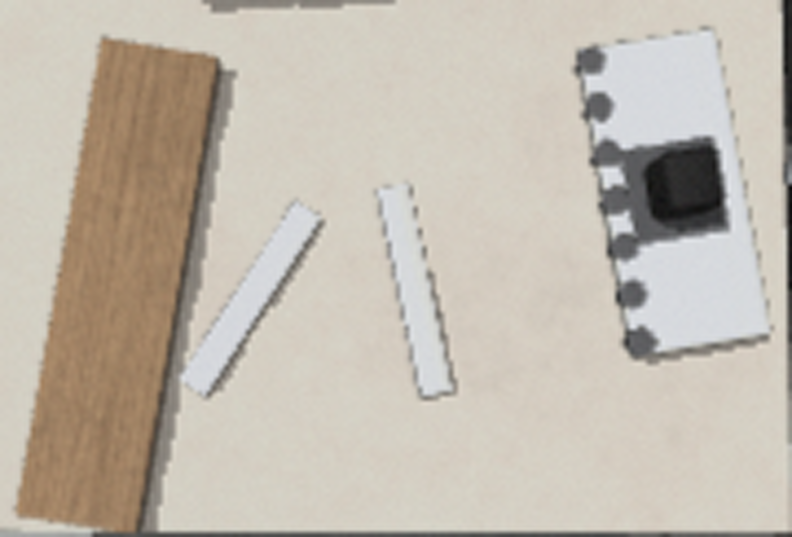

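The crop confirms it: block face on the right, bar tops as outlined, rake tilted about 18° relative to the block. A tall press stands between the arm's start and the work, so I'll estimate its height before moving.

Run:
```python
from h import *
def proj(n,P):
    m=camera_model(n);T=np.array(m["camera_from_world"]);c=P@T[:3,:3].T+T[:3,3];c=c*[1,-1,-1]
    u=c@np.array(m["camera_matrix"]).T;return np.round(u[:,:2]/u[:,2:])
for p in [(115,228),(148,200),(40,150),(40,218),(158,195),(440,70),(430,160)]:
    print(p)
    for z in (0.05,.1,.15,.2,.25,.3,.35,.4):
        P=to_plane("top",[p],z);print("  ",z,np.round(P[0,:2],3),proj("scene",P)[0])
```

```text
(115, 228)
   0.05 [0.451 0.307] [210. 134.]
   0.1 [0.446 0.291] [209. 119.]
   0.15 [0.442 0.276] [207. 103.]
   0.2 [0.438 0.261] [206.  85.]
   0.25 [0.433 0.246] [205.  65.]
   0.3 [0.429 0.231] [203.  43.]
   0.35 [0.425 0.216] [201.  17.]
   0.4 [0.42  0.201] [199. -11.]
(148, 200)
   0.05 [0.501 0.251] [245. 141.]
   0.1 [0.494 0.239] [243. 127.]
   0.15 [0.487 0.227] [241. 110.]
   0.2 [0.48  0.215] [240.  92.]
   0.25 [0.472 0.203] [238.  71.]
   0.3 [0.465 0.191] [235.  49.]
   0.35 [0.458 0.179] [233.  23.]
   0.4 [0.45  0.168] [230.  -7.]
(40, 150)
   0.05 [0.591 0.448] [238.  79.]
   0.1 [0.578 0.424] [237.  66.]
   0.15 [0.566 0.401] [236.  53.]
   0.2 [0.553 0.378] [234.  37.]
   0.25 [0.541 0.354] [232.  20.]
   0.3 [0.528 0.331] [230.   1.]
   0.35 [0.516 0.308] [228. -21.]
   0.4 [0.503 0.284] [226. -46.]
(40, 218)
   0.05 [0.467 0.439] [190.  97.]
   0.1 [0.462 0.416] [190.  84.]
   0.15 [0.457 0.393] [189.  69.]
   0.2 [0.451 0.37 ] [188.  53.]
   0.25 [0.446 0.348] [187.  35.]
   0.3 [0.441 0.325] [186.  15.]
   0.35 [0.436 0.302] [184.  -8.]
   0.4 [0.43  0.279
[... 179 characters left out ...]
] [245.  74.]
   0.3 [0.471 0.179] [243.  51.]
   0.35 [0.464 0.168] [240.  25.]
   0.4 [0.456 0.157] [237.  -4.]
(440, 70)
   0.05 [ 0.756 -0.289] [547. 283.]
   0.1 [ 0.734 -0.269] [540. 262.]
   0.15 [ 0.712 -0.25 ] [533. 239.]
   0.2 [ 0.69 -0.23] [525. 214.]
   0.25 [ 0.667 -0.211] [517. 186.]
   0.3 [ 0.645 -0.191] [507. 155.]
   0.35 [ 0.623 -0.172] [496. 120.]
   0.4 [ 0.601 -0.152] [484.  81.]
(430, 160)
   0.05 [ 0.581 -0.263] [454. 321.]
   0.1 [ 0.569 -0.245] [448. 298.]
   0.15 [ 0.557 -0.227] [443. 273.]
   0.2 [ 0.545 -0.209] [436. 245.]
   0.25 [ 0.533 -0.191] [429. 215.]
   0.3 [ 0.521 -0.173] [421. 181.]
   0.35 [ 0.509 -0.155] [412. 144.]
   0.4 [ 0.497 -0.137] [402. 102.]
```

Request:
{"fn": "carry_out", "kwargs": {"commands": [[[0,0,-0.04,0.1,1],[0,0,-0.08,0.2,1],[0,0,-0.12,0.3,1],[0,0,-0.16,0.4,1],[0,0,-0.2,0.5,1],[0,0,-0.24,0.6,1],[0,0,-0.28,0.7,1],[0,0,-0.31,0.8,1],[0,0,-0.33,0.9,1],[0,0,-0.33,0.95,1]]]}}

```text
time_s: 1.1
eef_pos: [0.2955, 0.6087, 0.563]
tool_rot: [-0.001, 0.646, 0.763, 0.004]
wrist_force: [0.7, -0.4, -0.5]
finger_gap: 0.0851
gripper_force: 0.0
```

Request:
{"fn": "carry_out", "kwargs": {"commands": [[[-0.03,0.003,0,0,1],[-0.07,0.005,0,0,1],[-0.115,0.008,0,0,1],[-0.16,0.012,0,0,1],[-0.205,0.015,0,0,1],[-0.25,0.018,0,0,1],[-0.295,0.021,0,0,1],[-0.34,0.025,0,0,1],[-0.385,0.028,0,0,1],[-0.42,0.03,0,0,1]]]}}

```text
time_s: 2.1
eef_pos: [0.395, 0.195, 0.5608]
tool_rot: [-0.0, 0.646, 0.764, 0.0]
wrist_force: [-0.1, 0.5, 0.7]
finger_gap: 0.0853
gripper_force: 0.0
```

Request:
{"fn": "carry_out", "kwargs": {"commands": [[[-0.045,0.003,0,0,1],[-0.09,0.006,0,0,1],[-0.135,0.009,0,0,1],[-0.18,0.012,0,0,1],[-0.22,0.015,0.03,0,1],[-0.26,0.018,0.07,0,1],[-0.29,0.02,0.11,0,1],[-0.3,0.021,0.15,0,1],[-0.3,0.021,0.19,0,1],[-0.3,0.021,0.22,0,1]]]}}

```text
time_s: 3.1
eef_pos: [0.4648, -0.0944, 0.3379]
tool_rot: [-0.001, 0.645, 0.764, -0.0]
wrist_force: [0.3, 1.0, -0.2]
finger_gap: 0.0853
gripper_force: 0.0
```

```bash
cat >> h.py <<'E'
def wrist():
    from scipy.spatial.transform import Rotation as R
    s=read_state();im=snapshot("wrist");m=camera_model("wrist")
    q=np.array(s["tool_rot"]);T=np.eye(4);T[:3,:3]=R.from_quat(q[[1,2,3,0]]).as_matrix();T[:3,3]=s["eef_pos"]
    return s,im,T@np.array(m["T_tool_cam"]),np.array(m["camera_matrix"])
def wplane(T,K,uv,z):
    uv=np.atleast_2d(uv).astype(float)
    d=np.c_[uv,np.ones(len(uv))]@np.linalg.inv(K).T*[1,-1,-1]
    w=d@T[:3,:3].T;C=T[:3,3];return C+w*((z-C[2])/w[:,2])[:,None]
E
python3 - <<'E'
from h import *
s,im,T,K=wrist();np.savez("pics/w1.npz",im=im,T=T,K=K);cv2.imwrite("pics/w1.png",im[:,:,::-1])
V=im.max(2)
for z,th in((.078,60),(.078,40)):
  for c in cv2.findContours((V<th).astype(np.uint8),cv2.RETR_EXTERNAL,cv2.CHAIN_APPROX_NONE)[0]:
    if cv2.contourArea(c)<150: continue
    w=wplane(T,K,c[:,0],z)[:,:2]*1000;print(th,c[:,0].mean(0).round(),[np.round(a,1) for a in cv2.minAreaRect(w.astype(np.float32))])
E
```

```text
60 [ 17. 290.] [array([ 140. , -317.8]), array([176.5,  46.6]), np.float64(76.8)]
60 [207. 241.] [array([ 384.4, -200.1]), array([57.3, 39.6]), np.float64(37.5)]
60 [478. 220.] [array([ 698.2, -112.9]), array([141.6,  46.5]), np.float64(6.2)]
60 [264. 333.] [array([ 488.6, -285.4]), array([848.9, 383.4]), np.float64(9.6)]
60 [282. 164.] [array([460.4, -88.4]), array([25.6, 27.2]), np.float64(9.9)]
60 [460.  75.] [array([635.9,  37. ]), array([11.9, 33.4]), np.float64(24.3)]
60 [509.  61.] [array([659.3,  40.7]), array([202.7, 146. ]), np.float64(9.4)]
60 [116.  64.] [array([275.3, -15.1]), array([131.2, 132.7]), np.float64(1.4)]
60 [17. 71.] [array([158.9, -32.5]), array([132.6,  27.4]), np.float64(85.2)]
40 [ 17. 290.] [array([ 139.2, -317.8]), array([176.2,  45.6]), np.float64(75.5)]
40 [207. 240.] [array([ 384.4, -200.1]), array([55.9, 38.4]), np.float64(37.4)]
40 [268. 349.] [array([ 488.6, -285.4]), array([848.9, 383.4]), np.float64(9.6)]
40 [282. 164.] [array([461. , -88.9]), array([22.4, 25.9]), np.float64(9.5)]
40 [551.  98.] [array([733.6,  30.7]), array([ 33.2, 109.7]), np.float64(23.3)]
40 [481.   7.] [array([634.1, 100.4]), array([170.5,  20. ]), np.float64(9.4)]
40 [116.  63.] [array([276.4, -15.7]), array([133.6, 125.7]), np.float64(89.9)]
40 [20. 64.] [array([166.5, -31.4]), array([128.8,   4.5]), np.float64(88.8)]
```

View pics/w1.png

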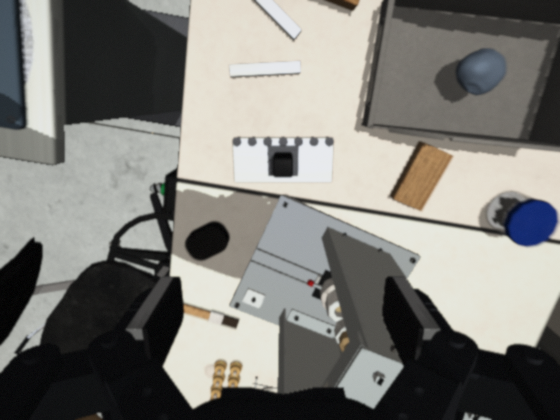

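The wrist view shows the rake plate at columns 234–333, rows 137–182, with its grip at (282,164). The bars are up-image.

Run:
```python
from h import *
d=np.load("pics/w1.npz");im,T,K=d["im"],d["T"],d["K"]
hsv=cv2.cvtColor(im,cv2.COLOR_RGB2HSV);print(hsv[150,250],hsv[100,250],hsv[175,320],T[:3,3])
m=((hsv[:,:,1]<16)&(hsv[:,:,2]>150)).astype(np.uint8);m[:, :220]=0;m[:,345:]=0;m[:125]=0;m[195:]=0
for c in cv2.findContours(m,cv2.RETR_EXTERNAL,cv2.CHAIN_APPROX_NONE)[0]:
    if cv2.contourArea(c)>300:
        for z in (.028,.02): print([np.round(a,1) for a in cv2.minAreaRect((wplane(T,K,c[:,0],z)[:,:2]*1000).astype(np.float32))], cv2.boundingRect(c))
m=(hsv[:,:,2]<60).astype(np.uint8);g=m[145:185,260:305]
print(g.sum(0),g.sum(1))
# grip top face / base seen in both cameras: scene and top bounds
for n in("top",):
    t=np.load("pics/top0.npy").max(2);print(t[204:240,322:358:1][::2])
```

```text
[105   4 236] [ 21  22 229] [ 90   3 234] [ 0.45100176 -0.01494893  0.48068667]
[array([462.8, -92.4]), array([131.2,  59.1]), np.float64(9.5)] (232, 137, 102, 46)
[array([463. , -93.8]), array([133.5,  60.2]), np.float64(9.5)] (232, 137, 102, 46)
[ 0  0  0  0  0  0  0  0  0  0  1 16 18 20 22 24 24 24 24 24 24 24 24 24
 24 24 24 24 24 24 24 22 20  0  0  0  0  0  0  0  0  0  0  0  0] [ 0  0  0  0  0  0  0 16 18 18 20 21 21 22 22 23 22 22 22 22 22 22 22 22
 22 22 22 22 22 20 16  0  0  0  0  0  0  0  0  0]
[[ 98 116 179 221 221 222 222 222 221 221 221 221 222 221 221 221 221 221
  221 222 221 221 218 221 220 222 221 219 201 206 213 212 214 214 214 214]
 [105 156 221 221 221 221 221 220 221 221 221 221 221 221 221 221 221 222
  222 222 221 222 222 221 220 220 222 222 210 167 212 212 214 212 213 214]
 [222 220 222 222 221 221 221 222 222 221 220 222 221 221 221 221 222 220
  221 221 222 221 221 221 222 220 220 221 213 193 214 214 214 214 215 215]
 [215 218 222 220 222 221 221 222 222 221 221 221 222 221 222 221 222 221
  222 220 213 213 212 210 211 219 222 220 219 209 207 213 214 213 213 
[... 1391 characters left out ...]
  91  73  53  51  56  57  55
   56  56  56  51  56  56  63  62  62  79 148 220 221 221 213 188 214 215]
 [193 139 216 214 210 209 194 112  93  93  93  93  96  94  95  96  88  65
   72  93  94 102 106 116 130 129 141 155 169 221 221 220 219 207 172 213]
 [193 108 136  98  97  95  90  80  98 101 103 118 133 135 142 154 159 193
  220 221 222 221 222 221 221 222 221 221 219 221 220 221 220 212 186 213]
 [191  78  99  98  97  98  96 123 193 222 221 221 222 222 221 220 221 221
  222 222 223 220 221 220 221 221 222 220 219 221 221 222 220 217 199 206]
 [200 132  94 125 116 113 137 176 220 222 222 222 222 222 221 221 221 221
  221 221 222 220 221 221 222 221 222 221 219 220 221 222 221 219 208 166]]
```

Request:
{"fn": "carry_out", "kwargs": {"commands": [[[0,0,0.04,0,1],[0,0,0.08,0,1],[0,0,0.12,0,1],[0,0,0.16,0,1],[0,0,0.2,0,1],[0,0,0.235,0,1],[0,0,0.265,0,1],[0,0,0.285,0,1],[0,0,0.292,0,1],[0,0,0.292,0,1]]]}}

```text
time_s: 4.15
eef_pos: [0.4663, -0.0938, 0.0483]
tool_rot: [-0.001, 0.645, 0.764, 0.0]
wrist_force: [-0.5, -0.4, 0.7]
finger_gap: 0.0858
gripper_force: 0.0
```

Request:
{"fn": "carry_out", "kwargs": {"commands": [[[0,0,0,0,0.2],[0,0,0,0,-0.2],[0,0,0,0,-0.4],[0,0,0,0,-0.6],[0,0,0,0,-1],[0,0,0,0,-1],[0,0,0,0,-1],[0,0,0,0,-1],[0,0,0,0,-1],[0,0,0,0,-1]]], "squeeze": 50}}

```text
time_s: 5.15
eef_pos: [0.466, -0.0938, 0.0491]
tool_rot: [-0.0, 0.645, 0.764, 0.001]
wrist_force: [-3.2, -0.0, 9.7]
finger_gap: 0.0233
gripper_force: 48.7
```

Request:
{"fn": "carry_out", "kwargs": {"commands": [[[0,0,-0.005,0,-1],[0,0,-0.01,0,-1],[0.008,-0.005,-0.012,0.05,-1],[0.016,-0.01,-0.012,0.1,-1],[0.024,-0.015,-0.012,0.15,-1],[0.032,-0.02,-0.012,0.2,-1],[0.042,-0.026,-0.012,0.26,-1],[0.052,-0.032,-0.012,0.32,-1],[0.056,-0.0345,-0.012,0.32,-1],[0.056,-0.0345,-0.012,0.32,-1]]]}}

```text
time_s: 6.15
eef_pos: [0.4224, -0.044, 0.0606]
tool_rot: [-0.0, 0.758, 0.653, 0.0]
wrist_force: [0.3, 0.3, -3.8]
finger_gap: 0.023
gripper_force: 49.5
```

Run:
```python
from h import *
s=read_state();print(np.round(s["eef_pos"],4),np.round(s["tool_rot"],3),s["finger_gap"],np.round(s["wrist_force"],1))
a=snapshot("top");b=snapshot("scene");np.save("pics/top1.npy",a)
f=lambda i,r:cv2.resize(i[r[1]:r[3],r[0]:r[2],::-1],(400,300))
cv2.imwrite("pics/c2.png",np.hstack([f(a,(185,180,365,315)),f(b,(160,150,400,330))]))
```

```text
[ 0.4224 -0.044   0.0606] [-0.     0.758  0.653  0.   ] 0.0229776336433942 [ 0.3  0.3 -3.8]
```

View pics/c2.png

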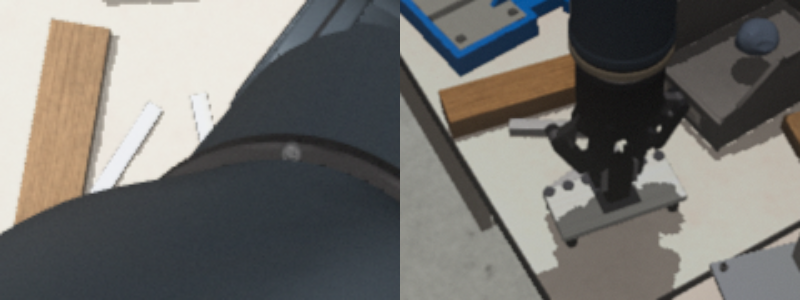

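The rake is held level, lifted, and parallel to the block. The right half shows it about 11 mm off the bench, with the bars undisturbed.

Request:
{"fn": "carry_out", "kwargs": {"commands": [[[0,0,0.005,0,-1],[0,0,0.009,0,-1],[0,0,0.0105,0,-1],[0.003,0,0.0105,0,-1],[0.009,0,0.0105,0,-1],[0.016,0,0.0105,0,-1],[0.023,0,0.0105,0,-1],[0.03,0,0.0105,0,-1],[0.036,0,0.0105,0,-1],[0.04,0,0.0105,0,-1]]]}}

```text
time_s: 7.25
eef_pos: [0.4288, -0.0042, 0.05]
tool_rot: [-0.0, 0.758, 0.652, 0.0]
wrist_force: [0.3, -1.2, -4.4]
finger_gap: 0.023
gripper_force: 49.6
```

Run:
```python
from h import *
s,im,T,K=wrist();print(np.round(s["eef_pos"],4),np.round(s["wrist_force"],1))
np.savez("pics/w3.npz",im=im,T=T,K=K)
cv2.imwrite("pics/w3.png",im[:,:,::-1])
```

```text
[ 0.4288 -0.0042  0.05  ] [ 0.3 -1.2 -4.4]
```

View pics/w3.png

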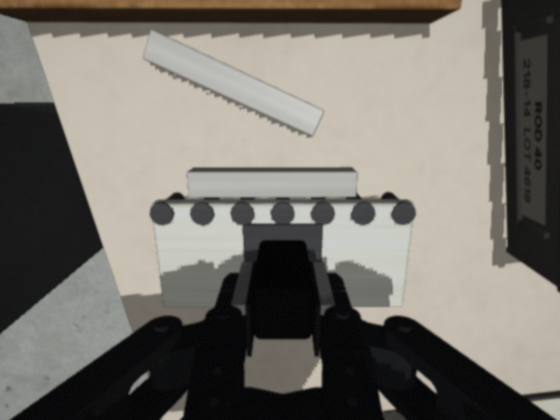

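Bar B lies flush against the tines at (272,185), bar A is tilted ahead at (235,85), and the block face is along row 20, parallel to the row. I'll push on slowly.

Request:
{"fn": "carry_out", "kwargs": {"commands": [[[0.004,0,0,0,-1],[0.009,0,0,0,-1],[0.014,0,0,0,-1],[0.019,0,0,0,-1],[0.024,0,0,0,-1],[0.029,0,0,0,-1],[0.034,0,0,0,-1],[0.039,0,0,0,-1],[0.043,0,0,0,-1],[0.046,0,0,0,-1]]]}}

```text
time_s: 8.3
eef_pos: [0.4356, 0.0409, 0.05]
tool_rot: [-0.0, 0.758, 0.652, 0.0]
wrist_force: [0.9, -3.3, -2.2]
finger_gap: 0.0232
gripper_force: 49.6
```

Run:
```python
from h import *
s,im,T,K=wrist();print(np.round(s["eef_pos"],4),np.round(s["wrist_force"],1))
np.savez("pics/w4.npz",im=im,T=T,K=K)
cv2.imwrite("pics/w4.png",im[:,:,::-1])
```

```text
[0.4356 0.0409 0.05  ] [ 0.9 -3.3 -2.2]
```

View pics/w4.png

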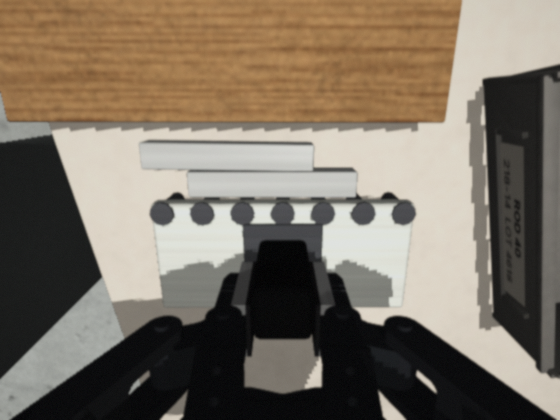

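Both bars are stacked flush at (227,155) and (272,183), with a few millimetres left to the block face. I'll close it gently.

Request:
{"fn": "carry_out", "kwargs": {"commands": [[[0.001,0,0,0,-1],[0.002,0,0,0,-1],[0.003,0,0,0,-1],[0.004,0,0,0,-1],[0.005,0,0,0,-1],[0.006,0,0,0,-1],[0.007,0,0,0,-1],[0.008,0,0,0,-1],[0.009,0,0,0,-1],[0.009,0,0,0,-1]]]}}

```text
time_s: 9.35
eef_pos: [0.4369, 0.0497, 0.05]
tool_rot: [-0.0, 0.758, 0.652, 0.0]
wrist_force: [0.3, -2.7, -2.5]
finger_gap: 0.0231
gripper_force: 49.7
```

Request:
{"fn": "carry_out", "kwargs": {"commands": [[[0.0005,0,0,0,-1],[0.001,0,0,0,-1],[0.0015,0,0,0,-1],[0.002,0,0,0,-1],[0.0025,0,0,0,-1],[0.003,0,0,0,-1],[0.0035,0,0,0,-1],[0.004,0,0,0,-1],[0.004,0,0,0,-1],[0.004,0,0,0,-1]]]}}

```text
time_s: 10.35
eef_pos: [0.4374, 0.0528, 0.0501]
tool_rot: [0.0, 0.759, 0.652, 0.0]
wrist_force: [-0.6, -5.9, -0.9]
finger_gap: 0.0234
gripper_force: 50.0
```

Run:
```python
from h import *
s,im,T,K=wrist();print(np.round(s["eef_pos"],4),np.round(s["wrist_force"],1))
cv2.imwrite("pics/w5.png",im[:330,:,::-1])
```

```text
[0.4374 0.0528 0.0501] [-0.6 -5.9 -0.9]
```

View pics/w5.png

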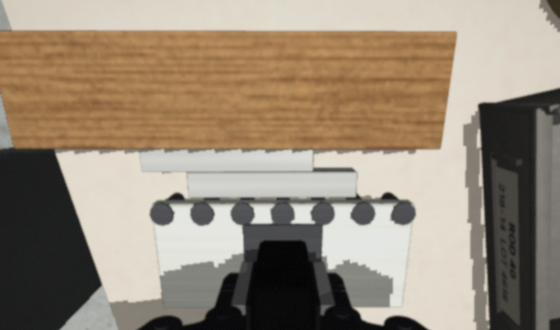

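Contact force rose to 6 N, and both rows are flush against the face at row 150. I'll back off slightly, set the rake down and release.

Request:
{"fn": "carry_out", "kwargs": {"commands": [[[-0.002,0,0,0,-1],[-0.004,0,0,0,-1],[-0.005,0,0.0005,0,-1],[-0.005,0,0.001,0,-1],[-0.005,0,0.001,0,-0.7],[-0.005,0,0.001,0,-0.4],[-0.005,0,0.001,0,0],[-0.005,0,0.001,0,0.4],[-0.005,0,0.001,0,0.8],[-0.005,0,0.001,0,0.8]]]}}

```text
time_s: 11.4
eef_pos: [0.4368, 0.0485, 0.0491]
tool_rot: [-0.0, 0.758, 0.652, 0.0]
wrist_force: [-0.7, -0.4, 0.8]
finger_gap: 0.077
gripper_force: 0.0
```

Request:
{"fn": "carry_out", "kwargs": {"commands": [[[0,0,-0.005,0,0.8],[0,0,-0.015,0,0.8],[0,0,-0.03,0,0.8],[0,0,-0.05,0,0.8],[0,0,-0.075,0,0.8],[0,0,-0.1,0,0.8],[0,0,-0.125,0,0.8],[0,0,-0.14,0,0.8],[0,0,-0.15,0,0.8],[0,0,-0.15,0,0.8]]]}}

```text
time_s: 12.4
eef_pos: [0.4372, 0.0485, 0.2003]
tool_rot: [0.0, 0.758, 0.652, 0.001]
wrist_force: [0.3, -0.3, 0.4]
finger_gap: 0.0768
gripper_force: 0.0
```

Run:
```python
from h import *
s,im,T,K=wrist();print(np.round(s["eef_pos"],4),np.round(s["wrist_force"],1),s["finger_gap"])
a=snapshot("scene")
cv2.imwrite("pics/w6.png",np.hstack([cv2.resize(i[:,:,::-1],(400,300)) for i in(im,a[130:310,150:390])]))
```

```text
[0.4372 0.0485 0.2003] [ 0.3 -0.3  0.4] 0.07681596308747583
```

View pics/w6.png

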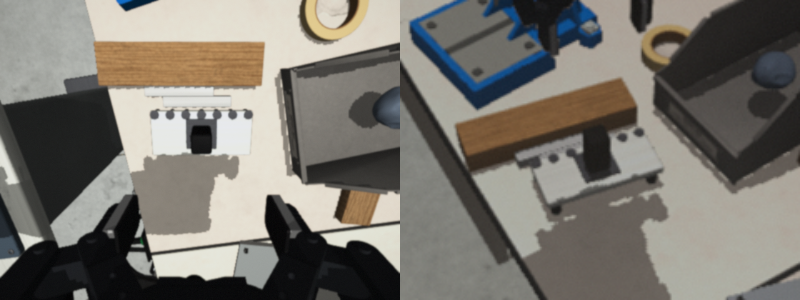

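Both bars lie flat and flush along the block at (180,92) and (196,101), and the rake stands upright behind them. Handing in.

```bash
python3 -c "
from station import *
print(sign_off())"
```

```text
the job is handed in; nothing more can be done
None
```

I raked both bars flat against the stop block's facing side in two parallel rows, left the rake standing upright on the bench, and handed the job in after about 12.5 s on the robot's clock; no verdict was returned.

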